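# Centre a tumbler on the marking-out turntable and bring up the marker

### The arm

A 6-joint arm with a two-finger parallel gripper is mounted at the origin on the work surface. World frame = base frame: x ahead of the robot, y to its left, z up, the work surface at z = 0. Lengths are in mm, angles in rad, forces in N, time in s.
With the tool pointing down it reaches from about 400 to 825 mm from the base axis. Payload 7 kg.
Tool frame: the origin (TCP) lies on the front face of the gripper's body, between the roots of the fingers; the fingertips stand 73 mm ahead of it and the grasp point (between the pads) lies 54 mm ahead of it; z points along the fingers, y is the direction in which the jaws open and shut (so a half turn about z gives the same grasp; the last joint's range is limited). The gripper opens to 85 mm and grips with 20 to 120 N. Pads are 22 mm wide; open, the fingers measure 114 mm over their backs; the gripper's body (76 mm by 85 mm) begins 54 mm behind the grasp point. The pads swing forward as they close: fully open they stand 13 mm farther back than shut.
Start: joints at [1.51, 0.359, 0.012, 0, -1.224, -0.288], TCP at [230.703, 634.328, 303.902] pointing down, gripper open.
Joint ranges: [-3.07, 3.07], [-1.43, 2.12], [-1.02, 1.25], [-3.03, 1.67], [-3.05, -0], [-3.03, 3.03]. Speed limits (rad/s): [2.39, 2.39, 3.01, 3.14, 3.14, 3.14].

### API

Orientations are given as a unit quaternion [x, y, z, w].
In Python, from cell import manip gives the robot as it stands. The module is installed in compiled form; this text tells all that it offers.
- The arm moves only by the shell command python3 -m inch 'ROWS' [FORCE]. ROWS is JSON, a list that holds one entry, the list of rows, each a list of 7 numbers: the turn, a rotation vector about the tool's x, y, z in rad, then the shift along the tool's x, y, z in m, then the gripper's target within -1 to 1 (fully open at 1, half-way at 0, shut at -1). A call has 1 to 12 rows; each row is the pose to reach, as a shift and turn from the pose commanded when the call began, along the tool's axes at that moment; what a row does not reach only later rows make up. A row lasts 1/12 s, in which the tool goes at most 41.7 mm and 7.16 degrees, less where a joint would pass 70% of its speed; a pose out of reach is approached as far as the arm can. A call with a gripper value outside its range is refused whole. The fingers move at their own pace and stop on an object; FORCE is the grip in N (left out, the last holds). Time passes only in rows, so rows that repeat a pose let the fingers close. It gives the time, the measured TCP pose, the force and the opening at its end, in the units of the state.
- manip.read_state(): the state, without advancing time (a new reading comes with each control period).
- manip.get_image(name): name is "side" or "top" or "wrist"; returns a dict with "color" (420x560x3 uint8, red, green, blue), "depth" (420x560 float32, mm along the optical axis (not along the pixel's ray), 0 where there is no reading), "fx", "fy", "cx", "cy" (pixels), "dist" ([k1, k2, p1, p2, k3] as OpenCV has them; the pictures are not rectified), "view" (4x4, takes a point from world to camera coordinates); the wrist camera has in their place "tool_from_camera" (4x4, takes a point from camera to tool coordinates, whose origin is the TCP and whose axes are the flange's). Camera axes: x right, y up, looking along -z (the intrinsics and any distortion apply to the point x, -y, -z); pixel columns grow to the right and rows downward; lengths in mm; the calibration is good to about 2 mm. A picture is of the moment at which its call begins: read the wrist's pose just before it.
- manip.job_done(): hands the job in, once; it reports no verdict.
The state is a dict: "clock": time; "joints": joint angles; "joint_vel": joint speeds; "tau": joint torques, N m; "tcp_pos": TCP position; "tool_rot": TCP orientation; "wrist_force": force on the tool from outside, world axes, zero at the start; "moment": the same for the moment, N m; "opening": finger opening in mm.
Only numpy, scipy, OpenCV 4.12 (cv2) and the standard library are available. Lean on these libraries where they do the work, as an engineer would, in place of code of your own. Each camera call takes 0.05 s, during which the arm holds its last target. There are 200 camera calls.

### The job

Set the amber tumbler on the turntable up for marking out: with the fingertips nudge it across the turntable, gently and without gripping, lifting or tipping it, until it stands centred inside the smallest engraved ring. Then push the round plate at the outer end of the marker slide inwards until the marker's tip comes to rest against the glass, the tumbler still standing centred inside that ring. Leave the other things on the bench and on the rig's board where they are.

Things in the scene. Friction and masses are not known exactly. Their poses are not given: they have to be found in the camera images.
- rig: marking-out rig fixed to the bench: plywood board 280 (x) x 355 (y) x 18 mm, spanning x -140 to +140, y -140 to +215 mm from the origin, carrying a turntable and a gauge post. Origin on the turntable's axis at bench level, z up; the gauge post and marker slide stand on its +y side.
- wheel_centre (a point): centre of the face of the aluminium turntable, a flat disc 240 mm across, 60 mm above the bench; its bearing is stiff, so it hardly turns. Three dark rings are engraved on it round this centre; the smallest is 86 mm across inside its line.
- post_head (a point): middle of the top of the gauge post's clamp head (34 x 36 mm, 110 mm above the bench), 165 mm from the turntable's axis along the rig's +y; the post's own top is 15 mm higher, and a black lock knob sticks out 42 mm to the rig's +x
- tumbler: thick amber glass tumbler standing on the turntable: straight round wall 80 mm across outside, foot 76 mm across, 80 mm tall, open top, wall 6 mm, solid base 18 mm, about 0.42 kg. Origin at the centre of its underside, z up. It slides with a friction of about 0.6 and does not coast; pushed high up by something small it may tip.
- push_plate (a point): middle of the outer face of the round steel push plate (40 mm across, 6 mm thick, upright, facing the rig's +y) on the outer end of the marker slide, 95 mm above the bench; always 170 mm from the marker's tip; moves with the slide
- marker: marker slide: a level steel tube 15 mm thick, its axis 95 mm above the bench and pointing straight at the turntable's axis, a marker in its inner end, the push plate on its outer end. Origin at the very tip of the marker's nib, axes parallel to the rig's. It slides along the rig's y only, over 105 mm; drawn right back, the tip is 115 mm from the turntable's axis. It stays where left (drag about 1.2 N, no spring).
- jar: closed white plastic jar of polishing powder, 68 mm wide, 85 mm tall, on the bench
- blank: second amber tumbler, the same shape and size as the first, on the bench beside the rig (not the one to be marked)
- vase: green glass vase, 90 mm wide, 160 mm tall, on the bench
- stone: spare grinding stone lying flat on the bench, 100 mm wide, 20 mm thick
- lapping_pad: diamond hand pad with a back grip, 55 x 90 x 44 mm, on the bench
- spanner: spindle spanner 170 mm long, flat on the bench
- dropper: small white dropper bottle, 34 mm wide, 70 mm tall, on the rig's board at about x = +105, y = +170 mm in the rig's frame
- tin: flat aluminium tin, 56 mm wide, 22 mm tall, on the rig's board at about x = -105, y = +170 mm in the rig's frame
Mind the look-alikes: they are no part of the job. Leave any pink or purple look-alike of the tumbler alone.

How it is judged (in metres and radians):
On the way, in this order (a step that is already met when the one before it is completed fails the run):
1. the tumbler stands centred inside the smallest ring (horizontal distance between tumbler and wheel_centre below 0.005 m and angle between tumbler's own z axis and vertical below 0.05 rad and linear speed of tumbler below 0.02 m/s), for 0.2 s.
2. the marker's tip has come up against the glass (contact force between marker and tumbler above 0.1 N), for 0.05 s.
At the end, for the whole second after the job is handed in: The tumbler stands still and upright on the turntable with its centre within 5 mm of the turntable's axis (its foot inside the smallest ring), and the marker's tip, having touched the glass, rests against it (no more than 2.5 mm off) (horizontal distance between tumbler and wheel_centre below 0.005 m and angle between tumbler's own z axis and vertical below 0.05 rad and z of tumbler in the frame of rig between 0.056 and 0.064 m and horizontal distance between marker and tumbler below 0.0425 m and linear speed of tumbler below 0.01 m/s).
It fails at once if the tumbler is lifted off the turntable or falls from it (z of tumbler in the frame of rig above 0.068 m or z of tumbler in the frame of rig below 0.05 m).
It fails at once if the tumbler is tipped (angle between tumbler's own z axis and vertical above 0.2 rad).
It fails at once if the tumbler is gripped or shoved hard (fingers press on it with over 18 N) (contact force between the fingers and tumbler above 18 N).
It fails at once if another thing on the bench or the board is moved by more than 20 mm (distance of any of jar, blank, vase, stone, lapping_pad, spanner, dropper, tin from where it was at the start of the episode above 0.02 m).
It also fails if it takes over 61 s, if anything falls off the work surface, if the arm or the gripper's body presses on something with over 40 N, if the wrist force passes 120 N, or if a joint passes its speed limit or range.

## Working session

There is one attempt and no reset: what is moved stays moved. The work goes in short steps, Python scripts to look and compute and a shell command to move; the robot and the scene stay as the last step left them, time stands still between calls to the robot, and variables do not carry over. Pictures are saved under pics/ and viewed, about 8 in all and at most 12, crops included, and the job is handed in when it is done.

```bash
mkdir -p pics
cat > h.py <<'E'
import numpy as np, cv2
from cell import manip
from scipy.spatial.transform import Rotation as R
def grab(n):
    s=manip.read_state(); im=manip.get_image(n)
    if n=="wrist":
        T=np.eye(4); T[:3,:3]=R.from_quat(s["tool_rot"]).as_matrix(); T[:3,3]=s["tcp_pos"]
        im["c2w"]=T@np.array(im["tool_from_camera"])
    else: im["c2w"]=np.linalg.inv(np.array(im["view"]))
    im["K"]=np.array([[im["fx"],0,im["cx"]],[0,im["fy"],im["cy"]],[0,0,1.]])
    return im
def ray(im,px):
    p=cv2.undistortPoints(np.array(px,float).reshape(-1,1,2),im["K"],np.array(im["dist"],float)).reshape(-1,2)
    d=np.c_[p[:,0],-p[:,1],-np.ones(len(p))]
    return im["c2w"][:3,3], d@im["c2w"][:3,:3].T
def onz(im,px,z):
    o,d=ray(im,px); return o+d*((z-o[2])/d[:,2])[:,None]
def proj(im,P):
    w=np.linalg.inv(im["c2w"]); P=np.asarray(P,float).reshape(-1,3)@w[:3,:3].T+w[:3,3]
    P=P*[1,-1,-1]
    return cv2.projectPoints(P,np.zeros(3),np.zeros(3),im["K"],np.array(im["dist"],float))[0].reshape(-1,2)
def save(im,f,crop=None,s=1):
    c=im["color"][:,:,::-1]
    if crop: x0,y0,x1,y1=crop; c=c[y0:y1,x0:x1]
    cv2.imwrite("pics/"+f,cv2.resize(c,None,fx=s,fy=s,interpolation=cv2.INTER_CUBIC))
E
python3 - <<'E'
from h import *
import pickle
s=manip.read_state(); print(s)
d={}
for n in("top","side","wrist"):
    d[n]=grab(n); save(d[n],n+"0.png"); print(n,d[n]["c2w"].round(2).tolist(),d[n]["fx"],d[n]["dist"])
pickle.dump(d,open("d0.pkl","wb"))
cv2.imwrite("pics/tw.png",np.hstack([cv2.imread("pics/top0.png"),cv2.imread("pics/side0.png")])[:, :])
E
```

```text
{'clock': 0.0, 'joints': array([ 1.51013682e+00,  3.59343614e-01,  1.10441395e-02, -3.39325687e-04,
       -1.22411330e+00, -2.88111095e-01]), 'joint_vel': array([ 2.09785681e-04, -1.00999517e-04,  8.63801125e-04,  1.75585812e-04,
       -5.82201393e-04, -8.15949160e-05]), 'tau': array([-1.36194740e-04, -5.83322167e+01,  2.93416733e+01,  6.93636328e+00,
       -5.92534809e-03, -1.31036506e-05]), 'tcp_pos': array([230.56274609, 634.00200595, 302.98712125]), 'tool_rot': array([ 9.84823017e-01, -1.73559633e-01, -6.67738884e-05,  8.21104064e-04]), 'wrist_force': array([-0.18467307, -0.34351683, -0.29804711]), 'moment': array([-0.00651058,  0.04421492,  0.00054536]), 'opening': 85.18750711450542}
top [[0.0, 0.99, -0.11, 308.22], [-1.0, 0.0, 0.01, -27.02], [0.01, 0.11, 0.99, 1411.36], [0.0, 0.0, 0.0, 1.0]] 456.5523822007877 [-0.04924915  0.          0.          0.          0.        ]
side [[1.0, -0.01, -0.01, 448.26], [0.0, 0.67, -0.74, -1039.86], [0.02, 0.74, 0.67, 1001.01], [0.0, 0.0, 0.0, 1.0]] 451.62414212159814 [0.03185332 0.         0.         0.         0.        ]
wrist [[-0.34, 0.91, 0.25, 292.89], [-0.94, -0.33, -0.09, 611.07], [0.0, -0.26, 0.97, 372.86], [0.0, 0.0, 0.0, 1.0]] 292.97281619254187 [-0.0378902  0.         0.         0.         0.       ]
```

View pics/top0.png

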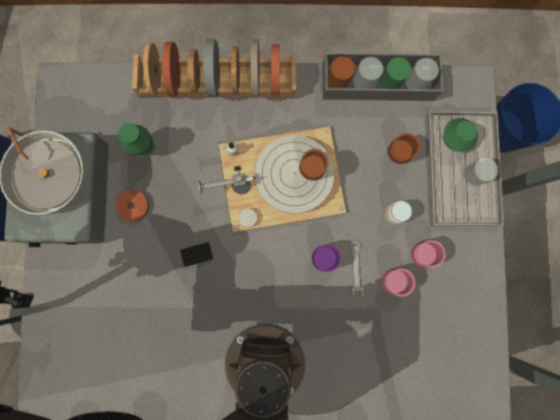

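View pics/side0.png

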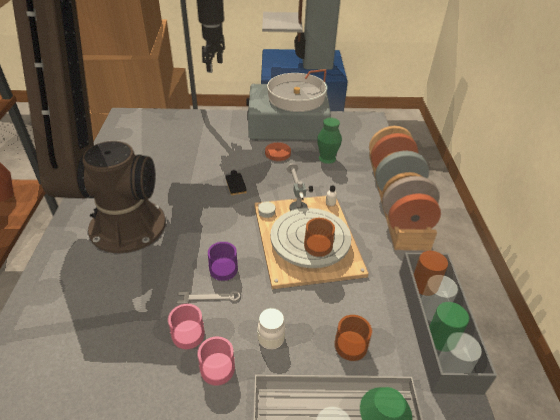

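The top view shows the rig with turntable centre near (294,174) and an amber tumbler on it at (313,164). The blank is at (403,149), pink look-alikes at (429,254) and (399,282), and a purple one at (326,258). The amber glass at (342,72) is in a rack. The side view shows the tumbler at (320,237), the marker slide at (297,182) and the blank at (353,337).

Candidates (top px): on turntable (313,164), blank (403,149), rack (342,72), purple (326,258), pinks (429,254) and (399,282). I choose the one on the turntable. Next I measure and take a close crop.

Run:
```python
from h import *
import pickle
d=pickle.load(open("d0.pkl","rb")); t=d["top"]; sd=d["side"]
for n in("top","side"): print(n,proj(d[n],[[0,0,0],[230,634,304],[230,634,230],[0,0,300]]).round().tolist())
a=cv2.resize(t["color"][120:240,190:360,::-1],None,fx=3,fy=3,interpolation=cv2.INTER_CUBIC)
b=cv2.resize(sd["color"][160:290,245:375,::-1],None,fx=2.2,fy=2.2,interpolation=cv2.INTER_CUBIC)
cv2.imwrite("pics/crop1.png",np.hstack([a,cv2.copyMakeBorder(b,0,360-b.shape[0],0,0,cv2.BORDER_CONSTANT)]) if b.shape[0]<=360 else a)
print(a.shape,b.shape)
# masks
hsv=cv2.cvtColor(t["color"],cv2.COLOR_RGB2HSV)
# tumbler on table
m=cv2.inRange(hsv,(0,110,40),(18,255,255)); m[:, :285]=0;m[:,340:]=0;m[:140]=0;m[195:]=0
c=max(cv2.findContours(m,0,2)[0],key=cv2.contourArea); print("tumbler px",cv2.boundingRect(c),cv2.contourArea(c),cv2.minEnclosingCircle(c))
# board plywood corners
m=cv2.inRange(hsv,(10,60,90),(30,200,255)); m[:115]=0;m[245:]=0;m[:,:200]=0;m[:,360:]=0
m=cv2.morphologyEx(m,cv2.MORPH_OPEN,np.ones((3,3)))
c=max(cv2.findContours(m,0,2)[0],key=cv2.contourArea)
h=cv2.convexHull(c); bx=cv2.boxPoints(cv2.minAreaRect(h)); W=onz(t,bx,18)
print("board",bx.round(1).tolist(),W.round(1).tolist(),[np.linalg.norm(W[i]-W[i-1]).round(1) for i in range(4)],"mean",W.mean(0))
# disc
dep=t["depth"]; g=np.argwhere(dep>0); 
pp=g[:,::-1].astype(float); o,dr=ray(t,pp); ff=dep[g[:,0],g[:,1]]; 
w=o+dr*ff[:,None]
k=(abs(w[:,2]-60)<12)&(pp[:,0]>245)&(pp[:,0]<345)&(pp[:,1]>125)&(pp[:,1]<225)
mm=np.zeros(dep.shape,np.uint8); mm[g[k][:,0],g[k][:,1]]=255
c=max(cv2.findContours(mm,0,2)[0],key=cv2.contourArea); e=cv2.fitEllipse(cv2.convexHull(c)); print("disc",e, onz(t,[e[0]],60), cv2.contourArea(c))
```

```text
top [[265.0, 363.0], [2.0, 291.0], [19.0, 290.0], [263.0, 391.0]]
side [[128.0, 225.0], [213.0, 51.0], [215.0, 70.0], [106.0, 146.0]]
(360, 510, 3) (286, 286, 3)
tumbler px (300, 149, 29, 30) 630.0 ((313.4872741699219, 163.91525268554688), 15.364014625549316)
board [[216.89999389648438, 143.5], [331.70001220703125, 124.4000015258789], [346.6000061035156, 213.39999389648438], [231.8000030517578, 232.5]] [[670.6, 154.8, 18.0], [734.2, -205.0, 18.0], [452.6, -247.5, 18.0], [392.7, 104.4, 18.0]] [np.float64(282.5), np.float64(365.4), np.float64(284.9), np.float64(357.0)] mean [562.52064515 -48.30512359  18.        ]
disc ((294.1077575683594, 173.63673400878906), (78.15994262695312, 79.1098861694336), 97.28711700439453) [[567.91715837 -84.37030903  60.        ]] 4757.0
```

View pics/crop1.png

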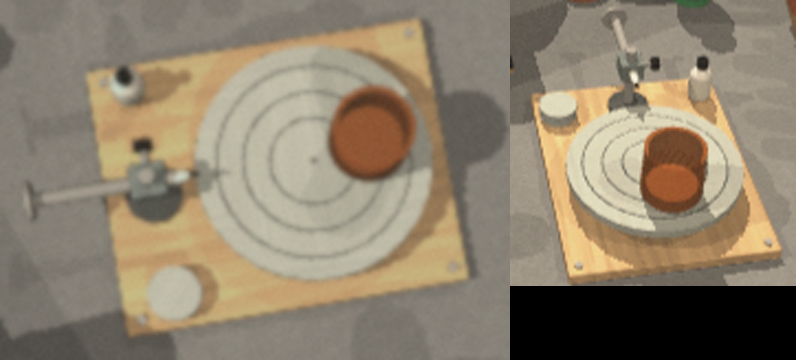

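View pics/wrist0.png

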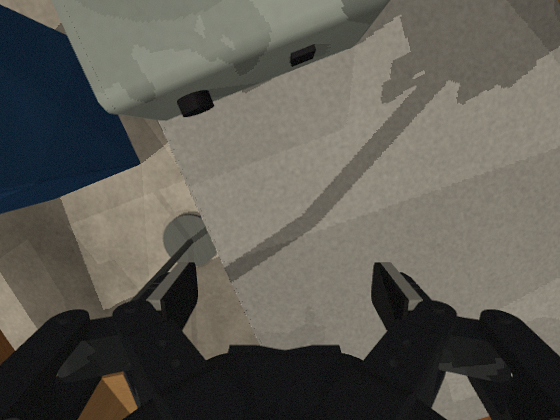

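The crop confirms the choice: the amber tumbler stands on the turntable at top px (313,164), on the far-right side. The small ring is centred near (294.7,173.3). The slide is drawn back, with its plate at about (199,186). I'll push with both fingertips half open, as a V that cradles the wall and self-centres.

```bash
cat >> h.py <<'E'
def Rt(yaw,tilt=0):
    c,s=np.cos(yaw),np.sin(yaw)
    return R.from_matrix([[c,s,0],[s,-c,0],[0,0,-1.]])*R.from_euler("y",tilt)
def goal(pos,yaw,tilt=0):
    s=manip.read_state(); r0=R.from_quat(s["tool_rot"])
    rv=(r0.inv()*Rt(yaw,tilt)).as_rotvec(); sh=r0.inv().apply(np.array(pos)-s["tcp_pos"])/1000
    print("row",rv.round(3).tolist(),sh.round(4).tolist(),"n",round(max(np.linalg.norm(sh)/.0417,np.linalg.norm(rv)/.125),1))
E
python3 - <<'E'
from h import *
goal((352,377,320),-.349-1.29); goal((596,-137,330),-.349)
E
```

```text
row [0.001, -0.001, 1.29] [0.2019, 0.2001, -0.0165] n 10.3
row [0.001, -0.0, 0.0] [0.607, 0.5998, -0.026] n 20.5
```

```bash
python3 -m inch '[[[0,0,1.29,0.202,0.2,-0.017,1],[0,0,1.29,0.202,0.2,-0.017,1],[0,0,1.29,0.202,0.2,-0.017,1],[0,0,1.29,0.202,0.2,-0.017,1],[0,0,1.29,0.202,0.2,-0.017,1],[0,0,1.29,0.202,0.2,-0.017,1],[0,0,1.29,0.202,0.2,-0.017,1],[0,0,1.29,0.202,0.2,-0.017,1],[0,0,1.29,0.202,0.2,-0.017,1],[0,0,1.29,0.202,0.2,-0.017,1],[0,0,1.29,0.202,0.2,-0.017,1],[0,0,1.29,0.202,0.2,-0.017,1]]]' 20
python3 - <<'E'
from h import *
print(manip.read_state()["joints"]); goal((474,120,325),-.349-2.58)
E
```

```text
clock: 1.15
tcp_pos: [352.2, 377.0, 320.8]
tool_rot: [-0.682, 0.731, 0.0, -0.0]
wrist_force: [-1.0, 0.4, 0.7]
opening: 85.5
[ 1.20025314e+00  8.39507559e-02 -3.07155943e-01 -1.65092980e-04
 -1.17985197e+00 -1.27039420e+00]
row [0.0, -0.0, 1.288] [0.2479, -0.1395, -0.0042] n 10.3
```

```bash
python3 -m inch '[[[0,0,1.29,0.248,-0.14,-0.004,1],[0,0,1.29,0.248,-0.14,-0.004,1],[0,0,1.29,0.248,-0.14,-0.004,1],[0,0,1.29,0.248,-0.14,-0.004,1],[0,0,1.29,0.248,-0.14,-0.004,1],[0,0,1.29,0.248,-0.14,-0.004,1],[0,0,1.29,0.248,-0.14,-0.004,1],[0,0,1.29,0.248,-0.14,-0.004,1],[0,0,1.29,0.248,-0.14,-0.004,1],[0,0,1.29,0.248,-0.14,-0.004,1],[0,0,1.29,0.248,-0.14,-0.004,1],[0,0,1.29,0.248,-0.14,-0.004,1]]]'
python3 - <<'E'
from h import *
print(manip.read_state()["joints"]); goal((596,-137,330),2.06)
E
```

```text
clock: 2.15
tcp_pos: [475.0, 120.2, 324.7]
tool_rot: [-0.106, 0.994, -0.0, -0.0]
wrist_force: [1.0, 0.7, -0.4]
opening: 85.4
[ 6.50038249e-01  3.57198632e-02 -3.50318068e-01 -1.00123706e-04
 -1.18507494e+00 -2.00830305e+00]
row [-0.0, -0.0, 1.294] [-0.0641, -0.2769, -0.0053] n 10.4
```

```bash
python3 -m inch '[[[0,0,1.294,-0.064,-0.277,-0.005,0],[0,0,1.294,-0.064,-0.277,-0.005,0],[0,0,1.294,-0.064,-0.277,-0.005,0],[0,0,1.294,-0.064,-0.277,-0.005,0],[0,0,1.294,-0.064,-0.277,-0.005,0],[0,0,1.294,-0.064,-0.277,-0.005,0],[0,0,1.294,-0.064,-0.277,-0.005,0],[0,0,1.294,-0.064,-0.277,-0.005,0],[0,0,1.294,-0.064,-0.277,-0.005,0],[0,0,1.294,-0.064,-0.277,-0.005,0],[0,0,1.294,-0.064,-0.277,-0.005,0],[0,0,1.294,-0.064,-0.277,-0.005,0]]]'
python3 - <<'E'
from h import *
import pickle
s=manip.read_state(); print(s["tcp_pos"],s["opening"]); w=grab("wrist"); save(w,"w1.png"); pickle.dump(w,open("w1.pkl","wb"))
print(proj(w,[[568,-84,60],[596,-137,140]]))
E
```

```text
clock: 3.15
tcp_pos: [596.1, -136.8, 329.5]
tool_rot: [0.514, 0.858, -0.0, -0.0]
wrist_force: [0.2, 0.4, -0.5]
opening: 42.8
[ 596.0798125  -136.84500059  329.53294356] 42.792374224434845
[[284.23908172 144.05116302]
 [283.9301211  213.07029856]]
```

View pics/w1.png

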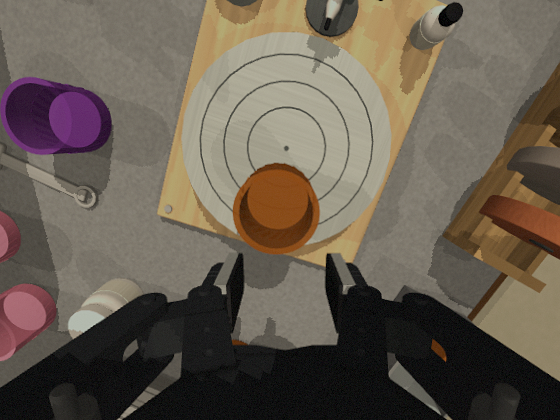

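The wrist view shows the centre dot at (286,148) in the smallest ring, with the tumbler's rim around (277,210) and the fingers below it. The view is clear and agrees with my projections to within a few pixels.

```bash
cat >> h.py <<'E'
from scipy.optimize import least_squares
def tumbler(w,box):
    "box: px limits x0,y0,x1,y1. rim side (far from nadir) onto z=140 -> circle"
    hsv=cv2.cvtColor(w["color"],cv2.COLOR_RGB2HSV); m=cv2.inRange(hsv,(0,130,40),(20,255,255))
    k=np.zeros_like(m); x0,y0,x1,y1=box; k[y0:y1,x0:x1]=1; m=m*k
    c=max(cv2.findContours(m,0,cv2.CHAIN_APPROX_NONE)[0],key=cv2.contourArea).reshape(-1,2).astype(float)
    c=cv2.convexHull(c.astype(np.float32)).reshape(-1,2)
    p=cv2.approxPolyDP(c,0,True).reshape(-1,2)
    P=onz(w,p,140)[:,:2]; nad=w["c2w"][:2,3]
    g=P.mean(0); u=(g-nad)/max(1e-9,np.linalg.norm(g-nad))
    sel=((P-g)@u)>8
    f=least_squares(lambda q:np.hypot(*(P[sel]-q[:2]).T)-q[2],[*g,40],loss="soft_l1")
    f2=least_squares(lambda q:np.hypot(*(P[sel]-q[:2]).T)-40,g,loss="soft_l1")
    # foot side onto z=60
    Q=onz(w,p,60)[:,:2]; h=Q.mean(0); s2=((Q-h)@u)<-8
    f3=least_squares(lambda q:np.hypot(*(Q[s2]-q).T)-39,h,loss="soft_l1")
    print("rim free",f.x.round(1),"rim r40",f2.x.round(1),"rms",np.sqrt(np.mean(f2.fun**2)).round(2),"foot side",f3.x.round(1),"n",sel.sum(),s2.sum())
    return f2.x
def rings(w,guess):
    "centre dot and smallest ring at z=60 near guess px"
    g=cv2.cvtColor(w["color"],cv2.COLOR_RGB2GRAY).astype(float)
    x,y=map(int,guess); b=g[y-6:y+7,x-6:x+7]; q=np.clip(np.median(b)-12-b,0,None)
    yy,xx=np.mgrid[y-6:y+7,x-6:x+7]; d=np.array([(q*xx).sum(),(q*yy).sum()])/q.sum()
    c=onz(w,[d],60)[0]; print("dot px",d.round(2),"world",c.round(1)); return c[:2],g
def ringfit(w,g,c,r,angs):
    "radial dark-line search at radius r around c, on z=60"
    pts=[]
    for a in angs:
        rr=np.arange(r-8,r+8,.5); P=np.c_[c[0]+rr*np.cos(a),c[1]+rr*np.sin(a),np.full(len(rr),60)]
        px=proj(w,P).astype(np.float32); v=cv2.remap(g.astype(np.float32),px[:,0].reshape(1,-1),px[:,1].reshape(1,-1),1).ravel()
        if np.median(v)-v.min()>25: pts.append(P[v.argmin(),:2])
    pts=np.array(pts); f=least_squares(lambda q:np.hypot(*(pts-q[:2]).T)-q[2],[*c,r],loss="soft_l1")
    print("ring",f.x.round(1),"n",len(pts)); return f.x
E
python3 - <<'E'
from h import *
import pickle
w=pickle.load(open("w1.pkl","rb"))
t=tumbler(w,(215,150,345,262))
c,g=rings(w,(286,148))
for r in(44,70,95): ringfit(w,g,c,r,np.radians(np.arange(0,360,5)))
d=pickle.load(open("d0.pkl","rb"))["top"]
# push plate & post in top view
print("plate", onz(d,[[199.5,186.5]],95), "post head?", onz(d,[[239.5,180]],110))
print("offset",c-t,np.degrees(np.arctan2(*(c-t)[::-1])))
E
```

```text
rim free [ 590.  -141.5   39.3] rim r40 [ 589.7 -140.6] rms 0.56 foot side [ 589.  -140.2] n 17 16
dot px [285.9  147.95] world [571.7 -86.9  60. ]
ring [571.7 -86.7  43.8] n 55
ring [571.7 -86.8  70.5] n 56
ring [571.7 -86.7  97.1] n 62
plate [[522.00696342 193.1657698   95.        ]] post head? [[538.97206491  75.54595021 110.        ]]
offset [-18.0193146   53.74485402] 108.5350231155903
```

Run:
```python
from h import *
goal((613,-210,215),1.894,.2)
```

```text
row [-0.017, 0.199, 0.17] [-0.0726, -0.0197, 0.1146] n 3.3
```

```bash
python3 -m inch '[[[-0.017,0.199,0.17,-0.073,-0.02,0.03,0],[-0.017,0.199,0.17,-0.073,-0.02,0.03,0],[-0.017,0.199,0.17,-0.073,-0.02,0.07,0],[-0.017,0.199,0.17,-0.073,-0.02,0.115,0],[-0.017,0.199,0.17,-0.073,-0.02,0.115,0],[-0.017,0.199,0.17,-0.073,-0.02,0.115,0]]]'
python3 - <<'E'
from h import *
s=manip.read_state();print(s["tcp_pos"],s["opening"]); goal((613,-210,146),1.894,.2)
u=R.from_quat(s["tool_rot"]).inv().apply([np.cos(1.894),np.sin(1.894),0]); print("fwd dir in tool",u)
w=grab("wrist"); t=tumbler(w,(150,0,420,262))
E
```

```text
clock: 3.7
tcp_pos: [611.4, -210.6, 212.4]
tool_rot: [0.582, 0.807, 0.057, -0.083]
wrist_force: [-0.3, 1.1, 1.8]
opening: 42.6
[ 611.40720117 -210.55165139  212.37866472] 42.622481020566845
row [-0.005, -0.002, -0.003] [-0.0133, 0.002, 0.065] n 1.6
fwd dir in tool [ 0.97963063 -0.00163497  0.20080126]
rim free [ 589.5 -141.1   39.8] rim r40 [ 589.6 -141.4] rms 0.08 foot side [ 591.  -152.7] n 31 31
```

```bash
python3 -m inch '[[[0,0,0,-0.007,0.001,0.032,0],[0,0,0,-0.013,0.002,0.065,0],[0,0,0,-0.013,0.002,0.065,0],[0,0,0,-0.013,0.002,0.065,0]]]'
python3 - <<'E'
from h import *
s=manip.read_state();print(s["tcp_pos"],s["opening"],s["wrist_force"]); 
d=np.array([np.cos(1.894),np.sin(1.894)]);
print("tumbler ahead/side of TCP",(np.array([589.7,-140.8])-s["tcp_pos"][:2])@d,(np.array([589.7,-140.8])-s["tcp_pos"][:2])@[-d[1],d[0]])
goal((590.4,-142.7,146),1.894,.2); w=grab("side"); save(w,"s1.png",(240,150,400,290),4)
E
```

```text
clock: 4.08
tcp_pos: [615.2, -209.2, 150.5]
tool_rot: [0.582, 0.807, 0.058, -0.08]
wrist_force: [0.1, -0.2, 0.8]
opening: 42.3
[ 615.15292277 -209.24436043  150.47433784] 42.28291966955959 [ 0.10480777 -0.24950845  0.81759514]
tumbler ahead/side of TCP 72.98450224399421 2.3967029378046565
row [0.0, 0.001, -0.001] [0.0687, -0.0024, 0.0184] n 1.7
```

View pics/s1.png

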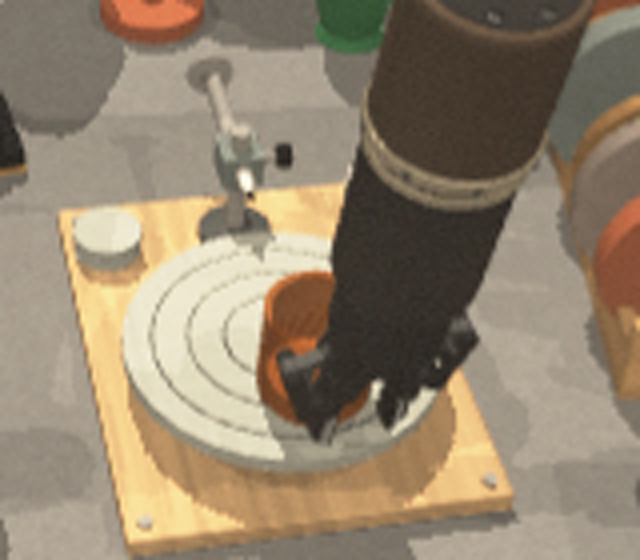

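The side view shows both fingertips standing low behind the tumbler, with no contact yet. I start the slow push.

```bash
python3 -m inch '[[[0,0,0,0.003,-0.002,0.003,0],[0,0,0,0.006,-0.002,0.004,0],[0,0,0,0.008,-0.002,0.005,0],[0,0,0,0.01,-0.002,0.005,0],[0,0,0,0.012,-0.002,0.005,0],[0,0,0,0.014,-0.002,0.006,0],[0,0,0,0.016,-0.002,0.006,0],[0,0,0,0.018,-0.002,0.007,0],[0,0,0,0.02,-0.002,0.007,0],[0,0,0,0.022,-0.002,0.008,0],[0,0,0,0.024,-0.002,0.008,0],[0,0,0,0.026,-0.002,0.008,0]]]'
python3 - <<'E'
from h import *
s=manip.read_state();print(s["tcp_pos"],s["opening"],s["wrist_force"]); 
w=grab("wrist"); tumbler(w,(100,0,460,300)); c,g=rings(w,proj(w,[[571.7,-86.8,60]])[0]) if 0 else (0,0); print(proj(w,[[571.7,-86.8,60]]))
goal((590.4,-142.7,146),1.894,.2)
E
```

```text
clock: 5.13
tcp_pos: [604.2, -184.7, 145.9]
tool_rot: [0.583, 0.806, 0.058, -0.081]
wrist_force: [1.3, -1.8, -1.6]
opening: 42.8
[ 604.19451643 -184.68022114  145.85985642] 42.84784205850653 [ 1.30206058 -1.7797946  -1.60250742]
rim free [ 586.2 -130.4   39.7] rim r40 [ 586.4 -130.8] rms 0.09 foot side [ 597.8 -166.9] n 32 30
[[283.51797383 104.7037336 ]]
row [0.001, -0.0, -0.004] [0.0428, 0.0002, 0.0085] n 1.0
```

Contact. The tumbler sits centred in the V and is moving straight toward the centre, with 46 mm to go.

```bash
python3 -m inch '[[[0,0,0,0.002,0,0,0],[0,0,0,0.004,0,0.001,0],[0,0,0,0.006,0,0.001,0],[0,0,0,0.008,0,0.002,0],[0,0,0,0.01,0,0.002,0],[0,0,0,0.012,0,0.002,0],[0,0,0,0.014,0,0.003,0],[0,0,0,0.016,0,0.003,0],[0,0,0,0.018,0,0.004,0],[0,0,0,0.02,0,0.004,0],[0,0,0,0.022,0,0.004,0],[0,0,0,0.024,0,0.005,0]]]'
python3 - <<'E'
from h import *
s=manip.read_state();print(s["tcp_pos"],s["opening"],s["wrist_force"]); 
w=grab("wrist"); t=tumbler(w,(100,0,460,300)); v=np.array([571.7,-86.8])-t; print(v,np.hypot(*v),np.degrees(np.arctan2(v[1],v[0])))
goal((590.4,-142.7,146),1.894,.2)
E
```

```text
clock: 6.18
tcp_pos: [596.5, -161.3, 145.8]
tool_rot: [0.583, 0.806, 0.058, -0.081]
wrist_force: [0.9, -1.9, -0.7]
opening: 42.9
[ 596.45260582 -161.31293612  145.84899512] 42.85077275159962 [ 0.94421747 -1.89646039 -0.65445412]
rim free [ 578.4 -107.1   39.7] rim r40 [ 578.6 -107.4] rms 0.1 foot side [ 592.5 -140.6] n 33 32
[-6.93410225 20.63665255] 21.7704662875974 108.57281502041982
row [0.001, 0.0, -0.004] [0.0189, 0.0001, 0.0035] n 0.5
```

```bash
python3 -m inch '[[[0,0,0,0.002,0,0,0],[0,0,0,0.004,0,0.001,0],[0,0,0,0.006,0,0.001,0],[0,0,0,0.008,0,0.002,0],[0,0,0,0.01,0,0.002,0],[0,0,0,0.012,0,0.002,0],[0,0,0,0.014,0,0.003,0],[0,0,0,0.016,0,0.003,0],[0,0,0,0.017,0,0.003,0],[0,0,0,0.017,0,0.003,0],[0,0,0,0.017,0,0.003,0]]]'
python3 - <<'E'
from h import *
s=manip.read_state();print(s["tcp_pos"],s["wrist_force"]); 
w=grab("wrist"); t=tumbler(w,(100,0,460,300)); v=np.array([571.7,-86.8])-t; print(v)
goal((601,-188,148),1.894,.2); goal((612,-208,300),1.894,0)
E
```

```text
clock: 7.15
tcp_pos: [590.9, -144.8, 146.1]
tool_rot: [0.583, 0.806, 0.058, -0.081]
wrist_force: [0.1, 0.3, -0.5]
opening: 42.6
[ 590.926668   -144.8420997   146.10042507] [ 0.08856412  0.27687756 -0.46845338]
rim free [572.9 -90.4  39.7] rim r40 [573.  -90.7] rms 0.1 foot side [ 587.2 -123.6] n 34 32
[-1.34294076  3.9104684 ]
row [0.0, 0.0, -0.004] [-0.0428, -0.004, -0.0106] n 1.1
row [0.0, -0.2, -0.004] [-0.0346, 0.0002, -0.164] n 4.0
```

```bash
python3 -m inch '[[[0,0,0,-0.02,0,-0.004,0],[0,0,0,-0.04,0,-0.008,0],[0,0,0,-0.04,0,-0.05,0],[0,-0.1,0,-0.038,0,-0.09,0],[0,-0.2,0,-0.035,0,-0.13,0],[0,-0.2,0,-0.035,0,-0.164,0],[0,-0.2,0,-0.035,0,-0.164,0],[0,-0.2,0,-0.035,0,-0.164,0]]]'
python3 - <<'E'
from h import *
import pickle
s=manip.read_state();print(s["tcp_pos"],s["wrist_force"]); 
w=grab("wrist"); pickle.dump(w,open("w2.pkl","wb")); p=proj(w,[[571.7,-86.8,60],[571.7,-86.8,140]]); print(p)
x,y=p[1].astype(int); t=tumbler(w,(x-90,max(0,y-90),x+90,min(y+90,270)))
g=cv2.cvtColor(w["color"],cv2.COLOR_RGB2GRAY).astype(float)
for r in(70.2,97): c=ringfit(w,g,[571.7,-86.8],r,np.radians(np.arange(0,360,4))); print("need",c[:2]-t)
save(w,"w2.png")
E
```

```text
clock: 7.87
tcp_pos: [612.6, -208.3, 302.9]
tool_rot: [0.586, 0.811, 0.001, 0.002]
wrist_force: [-0.6, 0.1, -0.8]
opening: 42.9
[ 612.58956408 -208.34517516  302.92359951] [-0.56687729  0.10345153 -0.8058474 ]
[[282.13456232  72.69611285]
 [281.95788078  48.74888344]]
rim free [572.9 -90.4  39.5] rim r40 [573.2 -91.1] rms 0.22 foot side [573.1 -92. ] n 18 18
ring [571.7 -86.8  70.6] n 79
need [-1.50989713  4.32190519]
ring [571.8 -87.   97.2] n 66
need [-1.44306908  4.15260491]
```

View pics/w2.png

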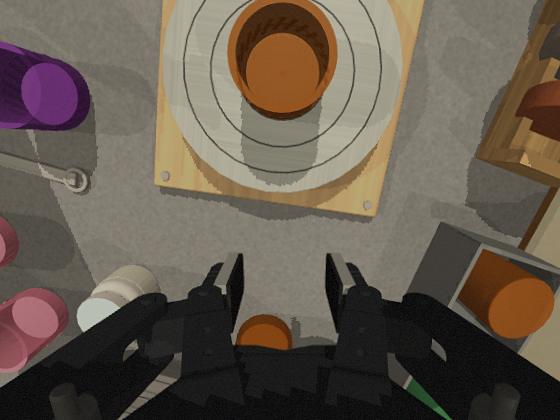

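The picture shows the tumbler standing upright almost over the small ring, rim about (282,57), shifted slightly toward the camera. The measurements agree on about 4.4 mm still to go along the same line. I'll push 5 mm so the marker's later push has some margin.

Run:
```python
from h import *
goal((603.5,-183,190),1.894,.2);goal((603.5,-183,146),1.894,.2);
```

```text
row [0.002, 0.2, -0.004] [0.0267, -0.0003, 0.1108] n 2.7
row [0.002, 0.2, -0.004] [0.0267, -0.0003, 0.1548] n 3.8
```

```bash
python3 -m inch '[[[0,0.1,-0.004,0.01,0,0.03,0],[0,0.2,-0.004,0.02,0,0.06,0],[0,0.2,-0.004,0.025,0,0.09,0],[0,0.2,-0.004,0.027,0,0.12,0],[0,0.2,-0.004,0.027,0,0.153,0],[0,0.2,-0.004,0.027,0,0.153,0],[0,0.2,-0.004,0.027,0,0.153,0]]]'
python3 - <<'E'
from h import *
print(manip.read_state()["tcp_pos"]);goal((592.5,-149.7,146),1.894,.2);goal((589.4,-140.2,146),1.894,.2);
E
```

```text
clock: 8.5
tcp_pos: [602.2, -183.0, 144.5]
tool_rot: [0.582, 0.807, 0.057, -0.083]
wrist_force: [0.4, -0.2, 1.3]
opening: 42.7
[ 602.15175616 -182.99106996  144.49701433]
row [-0.005, -0.002, -0.002] [0.0342, 0.0014, 0.0055] n 0.8
row [-0.005, -0.002, -0.002] [0.044, 0.0015, 0.0075] n 1.1
```

```bash
python3 -m inch '[[[0,0,0,0.01,0.001,0.001,0],[0,0,0,0.02,0.001,0.003,0],[0,0,0,0.027,0.001,0.004,0],[0,0,0,0.03,0.001,0.005,0],[0,0,0,0.032,0.001,0.005,0],[0,0,0,0.032,0.001,0.005,0],[0,0,0,0.032,0.001,0.005,0]]]'
python3 - <<'E'
from h import *
print(manip.read_state()["tcp_pos"]);goal((589.4,-140.2,146),1.894,.2)
E
```

```text
clock: 9.08
tcp_pos: [594.5, -151.9, 149.1]
tool_rot: [0.581, 0.808, 0.059, -0.08]
wrist_force: [0.6, 0.7, 0.3]
opening: 42.4
[ 594.46629936 -151.93280587  149.05173419]
row [0.001, 0.001, 0.0] [0.0119, -0.0011, 0.0055] n 0.3
```

```bash
python3 -m inch '[[[0,0,0,0.003,-0.001,0.003,0],[0,0,0,0.005,-0.001,0.004,0],[0,0,0,0.006,-0.001,0.004,0],[0,0,0,0.007,-0.001,0.004,0],[0,0,0,0.008,-0.001,0.005,0],[0,0,0,0.009,-0.001,0.005,0],[0,0,0,0.01,-0.001,0.005,0],[0,0,0,0.011,-0.001,0.005,0],[0,0,0,0.012,-0.001,0.005,0],[0,0,0,0.012,-0.001,0.005,0],[0,0,0,0.012,-0.001,0.005,0]]]'
python3 - <<'E'
from h import *
s=manip.read_state();print(s["tcp_pos"],s["wrist_force"]); 
w=grab("wrist"); t=tumbler(w,(100,0,460,300)); print(np.array([571.7,-86.8])-t)
goal((604,-184,300),1.894,.0)
E
```

```text
clock: 10.0
tcp_pos: [589.1, -140.1, 145.8]
tool_rot: [0.581, 0.808, 0.058, -0.081]
wrist_force: [0.4, -0.9, -1.0]
opening: 43.0
[ 589.14175293 -140.06166207  145.80094035] [ 0.39286296 -0.94349348 -0.99989728]
rim free [571.  -85.7  39.7] rim r40 [571.1 -86.1] rms 0.09 foot side [ 582.9 -121. ] n 31 33
[ 0.59251688 -0.72961323]
row [0.0, -0.2, -0.0] [-0.0148, 0.0001, -0.1603] n 3.9
```

```bash
python3 -m inch '[[[0,0,0,-0.02,0,-0.004,0],[0,0,0,-0.04,0,-0.008,0],[0,0,0,-0.04,0,-0.05,0],[0,-0.1,0,-0.036,0,-0.09,0],[0,-0.2,0,-0.03,0,-0.13,0],[0,-0.2,0,-0.025,0,-0.16,0],[0,-0.2,0,-0.025,0,-0.16,0],[0,-0.2,0,-0.025,0,-0.16,0]]]'
python3 - <<'E'
from h import *
w=grab("wrist"); p=proj(w,[[571.7,-86.8,60],[571.7,-86.8,140]])
x,y=p[1].astype(int); t=tumbler(w,(x-90,max(0,y-90),x+90,min(y+90,270)))
g=cv2.cvtColor(w["color"],cv2.COLOR_RGB2GRAY).astype(float)
for r in(70.2,97): c=ringfit(w,g,[571.7,-86.8],r,np.radians(np.arange(0,360,4))); print("need",c[:2]-t)
print(manip.read_state()["joints"])
goal((580,-50,310),1.894+1.0); goal((521,209,300),1.894+1.0)
E
```

```text
clock: 10.72
tcp_pos: [607.5, -193.0, 300.5]
tool_rot: [0.584, 0.812, 0.001, 0.002]
wrist_force: [0.0, -0.6, -0.7]
opening: 42.5
rim free [571.  -85.5  39.4] rim r40 [571.3 -86.2] rms 0.21 foot side [572.  -87.3] n 21 22
ring [571.9 -87.3  70.3] n 88
need [ 0.61235625 -1.13191941]
ring [571.8 -86.9  97.2] n 73
need [ 0.49336301 -0.70710319]
[-2.34381056e-03  2.99183974e-01 -8.65233598e-02 -5.61599829e-04
 -1.18333930e+00 -2.81579196e+00]
row [0.002, 0.001, -1.0] [0.1442, 0.02, -0.0115] n 8.0
row [0.002, 0.001, -1.0] [0.4085, 0.0463, -0.0015] n 9.9
```

The tumbler is centred to about 1 mm, on the marker side. Now I turn the tool about and go to the outer end of the slide.

```bash
python3 -m inch '[[[0,0,-1,0.144,0.02,-0.012,-1],[0,0,-1,0.144,0.02,-0.012,-1],[0,0,-1,0.144,0.02,-0.012,-1],[0,0,-1,0.144,0.02,-0.012,-1],[0,0,-1,0.144,0.02,-0.012,-1],[0,0,-1,0.144,0.02,-0.012,-1],[0,0,-1,0.144,0.02,-0.012,-1],[0,0,-1,0.144,0.02,-0.012,-1],[0,0,-1,0.144,0.02,-0.012,-1]]]'
python3 - <<'E'
from h import *
goal((530,130,310),1.894+2.0)
E
```

```text
clock: 11.52
tcp_pos: [579.8, -50.6, 307.9]
tool_rot: [0.121, 0.993, -0.0, -0.001]
wrist_force: [0.1, 0.5, -0.3]
opening: 0.4
row [0.0, -0.003, -0.995] [0.0917, 0.1634, -0.002] n 8.0
```

```bash
python3 -m inch '[[[0,0,-0.995,0.092,0.163,-0.002,-1],[0,0,-0.995,0.092,0.163,-0.002,-1],[0,0,-0.995,0.092,0.163,-0.002,-1],[0,0,-0.995,0.092,0.163,-0.002,-1],[0,0,-0.995,0.092,0.163,-0.002,-1],[0,0,-0.995,0.092,0.163,-0.002,-1],[0,0,-0.995,0.092,0.163,-0.002,-1],[0,0,-0.995,0.092,0.163,-0.002,-1],[0,0,-0.995,0.092,0.163,-0.002,-1]]]'
python3 - <<'E'
from h import *
goal((516,245,300),-1.40)
E
```

```text
clock: 12.27
tcp_pos: [530.8, 130.0, 310.5]
tool_rot: [-0.366, 0.931, -0.0, -0.001]
wrist_force: [0.6, 0.4, 1.0]
opening: -0.0
row [0.001, -0.002, -0.993] [-0.0675, 0.0943, 0.0104] n 7.9
```

```bash
python3 -m inch '[[[0,0,-0.993,-0.068,0.094,0.01,-1],[0,0,-0.993,-0.068,0.094,0.01,-1],[0,0,-0.993,-0.068,0.094,0.01,-1],[0,0,-0.993,-0.068,0.094,0.01,-1],[0,0,-0.993,-0.068,0.094,0.01,-1],[0,0,-0.993,-0.068,0.094,0.01,-1],[0,0,-0.993,-0.068,0.094,0.01,-1],[0,0,-0.993,-0.068,0.094,0.01,-1],[0,0,-0.993,-0.068,0.094,0.01,-1],[0,0,-0.993,-0.068,0.094,0.01,-1]]]'
python3 - <<'E'
from h import *
import pickle
s=manip.read_state();print(s["tcp_pos"]); w=grab("wrist"); pickle.dump(w,open("w3.pkl","wb")); save(w,"w3.png")
print(proj(w,[[523.2,194,95],[543.6,75.7,110],[571.7,-86.8,140]]))
E
```

```text
clock: 13.1
tcp_pos: [517.1, 244.8, 300.9]
tool_rot: [0.761, -0.648, 0.0, 0.001]
wrist_force: [0.9, 0.4, 0.1]
opening: -0.2
[517.1276902  244.75830906 300.92418257]
[[ 286.59947348  156.30577248]
 [ 285.49066658    2.2297642 ]
 [ 283.04104138 -294.30022089]]
```

View pics/w3.png

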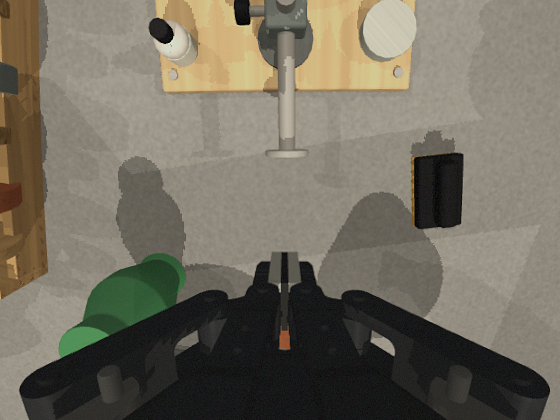

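The wrist view shows the plate at (287,153), within 3 px of my prediction. Below the closed fingertips, around (285,255), is clear bench. The vase at (120,300) and pad at (437,190) are well clear. I descend behind the plate.

Run:
```python
from h import *
u=np.array([-.170,.985]); c=np.array([571.7,-86.8])
goal((*(c+318*u),152),-1.40); goal((*(c+222*u),152),-1.40)
```

```text
row [0.0, -0.001, -0.01] [0.0181, 0.0024, 0.1491] n 3.6
row [0.0, -0.001, -0.01] [0.114, 0.0014, 0.1492] n 4.5
```

```bash
python3 -m inch '[[[0,0,-0.01,0.005,0.002,0.04,-1],[0,0,-0.01,0.01,0.002,0.08,-1],[0,0,-0.01,0.018,0.002,0.115,-1],[0,0,-0.01,0.018,0.002,0.148,-1],[0,0,-0.01,0.018,0.002,0.148,-1],[0,0,-0.01,0.018,0.002,0.148,-1]]]'
python3 - <<'E'
from h import *
u=np.array([-.170,.985]); c=np.array([571.7,-86.8])
s=manip.read_state(); print("rig y",(s["tcp_pos"][:2]-c)@u,s["tcp_pos"][2],s["wrist_force"])
goal((*(c+222*u),152),-1.40)
E
```

```text
clock: 13.65
tcp_pos: [517.9, 226.3, 152.6]
tool_rot: [0.766, -0.642, 0.0, 0.002]
wrist_force: [1.1, -0.2, 0.4]
opening: -0.3
rig y 317.5327369013748 152.63234483621198 [ 1.14787544 -0.20875637  0.36174711]
row [0.003, -0.003, 0.005] [0.0958, 0.0007, 0.0009] n 2.3
```

```bash
python3 -m inch '[[[0,0,0,0.005,0.001,0.001,-1],[0,0,0,0.01,0.001,0.001,-1],[0,0,0,0.015,0.001,0.001,-1],[0,0,0,0.018,0.001,0.001,-1],[0,0,0,0.021,0.001,0.001,-1],[0,0,0,0.024,0.001,0.001,-1],[0,0,0,0.027,0.001,0.001,-1],[0,0,0,0.031,0.001,0.001,-1],[0,0,0,0.035,0.001,0.001,-1],[0,0,0,0.039,0.001,0.001,-1],[0,0,0,0.043,0.001,0.001,-1],[0,0,0,0.047,0.001,0.001,-1]]]'
python3 -m inch '[[[0,0,0,0.004,0,0,-1],[0,0,0,0.008,0,0,-1],[0,0,0,0.012,0,0,-1],[0,0,0,0.016,0,0,-1],[0,0,0,0.02,0,0,-1],[0,0,0,0.024,0,0,-1],[0,0,0,0.028,0,0,-1],[0,0,0,0.031,0,0,-1],[0,0,0,0.034,0,0,-1],[0,0,0,0.036,0,0,-1],[0,0,0,0.038,0,0,-1],[0,0,0,0.038,0,0,-1]]]'
python3 - <<'E'
from h import *
u=np.array([-.170,.985]); c=np.array([571.7,-86.8])
s=manip.read_state(); print("rig y",(s["tcp_pos"][:2]-c)@u,s["wrist_force"][:2]@u,s["tcp_pos"])
w=grab("wrist"); save(w,"w4.png"); print(proj(w,[[571.7,-86.8,140],[571.7-.17*39,-86.8+.985*39,95]]))
E
```

```text
clock: 14.65
tcp_pos: [525.8, 180.2, 152.6]
tool_rot: [0.768, -0.641, 0.0, -0.0]
wrist_force: [0.2, 1.3, 1.3]
opening: 0.2
clock: 15.65
tcp_pos: [532.4, 142.7, 152.5]
tool_rot: [0.768, -0.641, 0.0, 0.0]
wrist_force: [0.4, -0.9, 0.2]
opening: 0.3
rig y 232.70974148949153 -0.9671112847866633 [532.39556577 142.67003824 152.53445182]
[[ 284.94575663  156.99680256]
 [ 290.35076563 -233.11437947]]
```

View pics/w4.png

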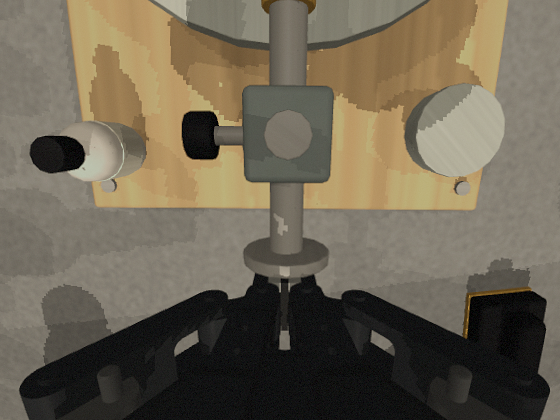

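The fingertips are pressing on the plate at (286,262), and the slide has followed. I take baselines of the tumbler and marker in the fixed cameras before the final millimetres.

```bash
cat >> h.py <<'E'
def chk():
    u=np.array([-.170,.985]); c=np.array([571.7,-86.8]); s=manip.read_state()
    print("rig y %.2f Fy %.2f t %.2f"%((s["tcp_pos"][:2]-c)@u,s["wrist_force"][:2]@u,s["clock"]))
    for n in("top","side"):
        w=grab(n); p=proj(w,[[568.5,-84.5,100]])[0].astype(int); x,y=p
        hsv=cv2.cvtColor(w["color"],cv2.COLOR_RGB2HSV); m=cv2.inRange(hsv,(0,130,30),(18,255,255))
        k=np.zeros_like(m);k[y-28:y+28,x-28:x+28]=1;m=m*k; M=cv2.moments(m,True)
        print(n,"tumbler px",round(M["m10"]/M["m00"],2),round(M["m01"]/M["m00"],2),M["m00"])
        save(w,n+"_chk.png",(x-60,y-50,x+60,y+50),4)
E
python3 -c "from h import *;chk()"
python3 -m inch '[[[0,0,0,0.001,0,0,-1],[0,0,0,0.002,0,0,-1],[0,0,0,0.003,0,0,-1],[0,0,0,0.004,0,0,-1],[0,0,0,0.005,0,0,-1],[0,0,0,0.006,0,0,-1],[0,0,0,0.007,0,0,-1],[0,0,0,0.007,0,0,-1]]]'
python3 -c "
from h import *;chk()
cv2.imwrite('pics/chk1.png',np.hstack([cv2.imread('pics/top_chk.png'),cv2.imread('pics/side_chk.png')])[:, 80:880])"
```

```text
rig y 232.82 Fy -0.33 t 15.70
top tumbler px 294.35 169.74 654.0
side tumbler px 310.88 221.83 949.0
clock: 16.47
tcp_pos: [533.7, 136.0, 152.6]
tool_rot: [0.768, -0.641, 0.0, 0.0]
wrist_force: [-0.3, -0.1, -0.1]
opening: -0.1
rig y 225.94 Fy -0.01 t 16.47
top tumbler px 294.36 169.68 651.0
side tumbler px 310.89 221.91 952.0
```

View pics/chk1.png

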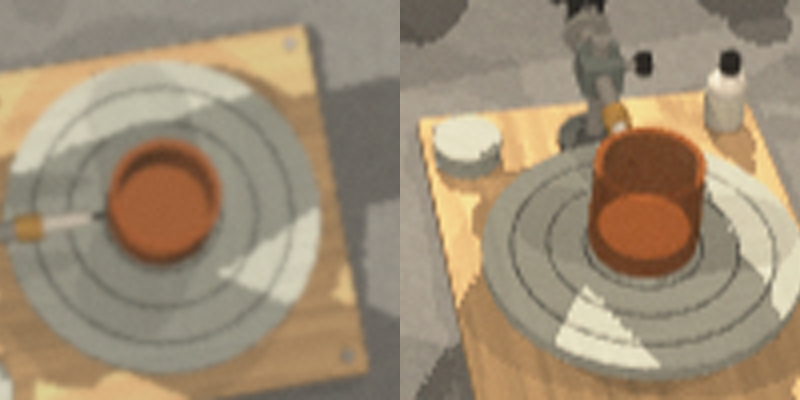

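The marker's nib is just short of the glass (left picture, about (103,215)). The tumbler's centroid reads steady to about 0.05 px, and 1 mm is about 0.35 px, so it makes a good contact sensor. I continue in small steps.

```bash
python3 -m inch '[[[0,0,0,0.001,0,0,-1],[0,0,0,0.002,0,0,-1],[0,0,0,0.002,0,0,-1]]]'; python3 -c "from h import *;chk()"
python3 -m inch '[[[0,0,0,0.0005,0,0,-1],[0,0,0,0.001,0,0,-1],[0,0,0,0.001,0,0,-1]]]'; python3 -c "from h import *;chk()"
```

```text
clock: 16.82
tcp_pos: [534.1, 134.2, 152.7]
tool_rot: [0.768, -0.641, 0.0, -0.0]
wrist_force: [-0.5, 0.1, -0.3]
opening: 0.4
rig y 224.06 Fy 0.15 t 16.82
top tumbler px 294.31 169.67 655.0
side tumbler px 310.94 221.99 951.0
clock: 17.17
tcp_pos: [534.3, 133.3, 152.7]
tool_rot: [0.768, -0.641, 0.0, -0.0]
wrist_force: [-0.3, 0.1, 0.4]
opening: 0.0
rig y 223.12 Fy 0.19 t 17.17
top tumbler px 294.3 169.7 657.0
side tumbler px 310.91 221.93 950.0
```

```bash
python3 -m inch '[[[0,0,0,0.0005,0,0,-1],[0,0,0,0.001,0,0,-1],[0,0,0,0.001,0,0,-1]]]'; python3 -c "from h import *;chk()"
```

```text
clock: 17.52
tcp_pos: [534.4, 132.3, 152.7]
tool_rot: [0.768, -0.641, 0.0, -0.0]
wrist_force: [-1.0, 1.6, 0.5]
opening: -0.2
rig y 222.18 Fy 1.77 t 17.52
top tumbler px 294.34 169.69 655.0
side tumbler px 310.94 221.94 953.0
```

```bash
python3 -m inch '[[[0,0,0,0.0005,0,0,-1],[0,0,0,0.001,0,0,-1],[0,0,0,0.001,0,0,-1]]]'; python3 -c "from h import *;chk()"
```

```text
clock: 17.87
tcp_pos: [534.6, 131.5, 152.7]
tool_rot: [0.768, -0.641, 0.0, -0.0]
wrist_force: [-2.1, 2.6, 1.6]
opening: -0.4
rig y 221.30 Fy 2.93 t 17.87
top tumbler px 294.68 169.71 651.0
side tumbler px 311.06 222.12 950.0
```

The force rose to 2.9 N and the tumbler moved about 1 mm, so the marker is against the glass. I back off and check from above.

```bash
python3 -m inch '[[[0,0,0,-0.004,0,0,-1],[0,0,0,-0.015,0,0,-1],[0,0,0,-0.03,0,0,-1],[0,0,0,-0.03,0,-0.04,-1],[0,0,0,-0.03,0,-0.08,-1],[0,0,0,-0.03,0,-0.12,-1],[0,0,0,-0.02,0,-0.15,-1],[0,0,0,0.02,0,-0.178,-1],[0,0,0,0.06,0,-0.178,-1],[0,0,0,0.1,0,-0.178,-1],[0,0,0,0.14,0,-0.178,-1],[0,0,0,0.16,0,-0.178,-1]]]'
python3 -m inch '[[[0,0,0,0,0,0,-1],[0,0,0,0,0,0,-1],[0,0,0,0,0,0,-1]]]'
python3 - <<'E'
from h import *
chk()
w=grab("wrist"); p=proj(w,[[571.7,-86.8,60],[571.7,-86.8,140]]); print(p)
x,y=p[1].astype(int); t=tumbler(w,(x-70,max(0,y-70),x+70,min(y+70,275)))
g=cv2.cvtColor(w["color"],cv2.COLOR_RGB2GRAY).astype(float)
for r in(70.2,97): c=ringfit(w,g,[571.7,-86.8],r,np.radians(np.arange(0,360,4))); print("need",c[:2]-t)
save(w,"w5.png")
E
```

```text
clock: 18.97
tcp_pos: [563.1, -28.9, 331.0]
tool_rot: [0.767, -0.641, 0.001, 0.0]
wrist_force: [0.1, 0.1, 0.5]
opening: -0.1
clock: 19.22
tcp_pos: [563.0, -25.7, 330.5]
tool_rot: [0.767, -0.641, 0.0, 0.0]
wrist_force: [-0.4, 0.4, 0.1]
opening: 0.1
rig y 61.65 Fy 0.42 t 19.22
top tumbler px 294.78 169.71 630.0
side tumbler px 311.14 222.31 933.0
[[286.72426986 142.83981223]
 [287.44899861 144.00556107]]
rim free [571.1 -86.4  39.3] rim r40 [571.7 -86.9] rms 0.26 foot side [580.9 -94.7] n 20 20
ring [571.7 -86.8  70.5] n 87
need [-0.02438802  0.06579734]
ring [571.7 -86.8  97.2] n 90
need [-0.01658375  0.11116558]
```

View pics/w5.png

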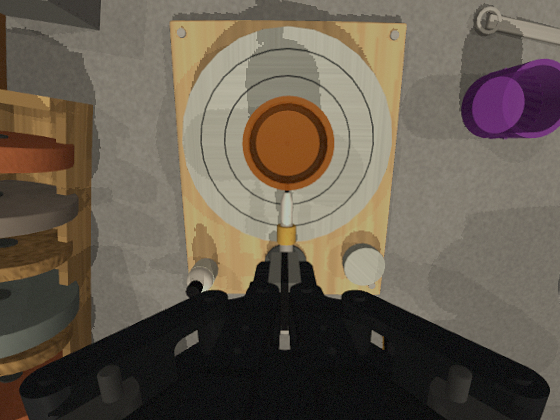

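The view shows the tumbler's rim centred on the rings at (288,144), within about 0.1 mm by fit. The nib meets the wall at about (287,190). Final nib-gap check, then hand in.

Run:
```python
from h import *
w=grab("wrist"); g=w["color"][180:206,287].astype(int); print(g.tolist())
for r in(188,190,192,194): print(r,np.hypot(*(onz(w,[[287,r]],95)[0,:2]-[571.7,-86.9])).round(1))
```

```text
[[66, 34, 12], [67, 33, 7], [64, 33, 6], [96, 46, 14], [130, 67, 23], [135, 70, 20], [134, 71, 19], [135, 70, 22], [135, 71, 21], [137, 71, 16], [100, 51, 23], [5, 5, 9], [101, 105, 91], [169, 176, 157], [185, 192, 173], [183, 190, 173], [183, 190, 173], [183, 191, 174], [183, 189, 175], [183, 189, 175], [183, 190, 176], [183, 189, 176], [183, 190, 178], [183, 189, 175], [183, 190, 177], [182, 189, 175]]
188 45.9
190 48.0
192 50.2
194 52.3
```

```bash
python3 -c "
from cell import manip
print(manip.job_done(), manip.read_state()['clock'])"
```

```text
the job is handed in; nothing more can be done
the job is handed in; nothing more can be done
```

The tumbler stands centred in the smallest ring and the marker has been pushed up against the glass. I handed the job in after about 19 s of robot time; no verdict is reported.

- **Centring the tumbler:** I cradled its wall between the two half-open fingertips, kept low, and nudged it about 57 mm across the turntable in several slow pushes. It was then centred to about 1 mm, on the marker's side.
- **Marker:** I pushed the plate inwards with the closed fingers until the force rose to about 2.9 N and the tumbler shifted about 1 mm.
- **Last checks:** After backing off, the wrist camera put the tumbler's rim within about 0.1 mm of the ring centre. A looser fit on the same picture gave about 0.7 mm. It stood upright, and I saw nothing else on the bench or board disturbed, though I did not measure the other things.
- **Disagreements:**
  - In the last view the tip of the nib is hidden under the rim, so I inferred its contact from the force and the tumbler's shift.
  - In the last two wrist views used to check, the rough fit to the foot side did not match (about 12 mm off in the last). I judged it by the rim and ring fits instead.
  - The top camera put the turntable centre about 4 mm from where the wrist camera did. I relied on the wrist camera alone.

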